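# Hang the dip basket on the drip hook by its bail

## Robot

A 6-joint arm with a two-finger parallel gripper is mounted at the origin on the work surface. World frame = base frame: x ahead of the robot, y to its left, z up, the work surface at z = 0. Lengths are in m, angles in rad, forces in N, time in s.
With the tool pointing down it reaches from about 0.375 to 0.9 m from the base axis. Payload 3.1 kg.
Tool frame: the origin (TCP) lies between the finger pads; the fingertips stand 8 mm ahead of it and the grasp point (between the pads) lies 11 mm behind it; z points along the fingers, y is the line along which they close (so a half turn about z gives the same grasp; the last joint's range is limited). The gripper opens to 85 mm and grips with 20 to 120 N. Pads are 22 mm wide; open, the fingers measure 114 mm over their backs; the gripper's body (76 mm by 85 mm) begins 54 mm behind the grasp point. The pads swing forward as they close: fully open they stand 13 mm farther back than shut.
Start: joints at [0.978, 0.527, 1.433, -0, 1.181, -0.178], TCP at [0.252, 0.572, 0.239] pointing down, gripper open.
Joint ranges: [-3.08, 3.08], [-0.75, 2.2], [0.22, 2.44], [-1.43, 4.57], [0, 2.65], [-2.85, 2.85]. Speed limits (rad/s): [2.79, 2.79, 3.14, 3.14, 3.14, 3.14].

## Interface

Orientations are given as a unit quaternion [x, y, z, w].
In Python, from station import readout, cams, sign_off gives the robot as it stands.
- The arm moves only by the tool send_rows, never from a script. Its argument "commands" is text: rows parted by semicolons, each of 5 numbers parted by spaces: the finger opening in mm, from 0 to 85.4, then the shift along the tool's x, y, z each as a share of 0.02 m, from -1 to 1, then the turn about the tool's z as a share of 4 degrees, from -1 to 1. In form: grip dx dy dz spin; .... A call has 1 to 20 rows; each row shifts and turns the commanded pose from where the row before left it, along the tool's axes as they then stand; what a row does not reach is not made up. A row lasts 1/12 s, in which the tool goes at most 41.7 mm and 7.16 degrees, less where a joint would pass 70% of its speed; a pose out of reach is approached as far as the arm can. A call with a number of a shift or a turn outside -1 to 1 is refused whole. A call with a gripper value outside its range is refused whole. The fingers move at their own pace and stop on an object; "grip_force" is the grip in N (left out, the last holds). Time passes only in rows, so rows that do not move let the fingers close. It gives the time, the measured TCP pose, the force, the opening and the grip force at its end, in the units of the state.
- readout.sense(): the state, without advancing time (a new reading comes with each control period).
- cams.snapshot(name): name is "scene" or "top"; returns a dict with "pixels" (420x560x3 uint8, red, green, blue), "intrinsics" (3x3 intrinsics, pixels), "eye" and "rotation" of the camera in the world. Camera axes: x right, y down, z forward; pixel columns grow to the right and rows downward; lengths in m; the calibration is good to about 2 mm. A picture is of the moment at which its call begins. There is no depth.
- sign_off(): hands the job in; it is judged then, once.
The state is a dict: "t": time; "q": joint angles; "qd": joint speeds; "tau": joint torques, N m; "tcp_pos": TCP position; "tool_rot": TCP orientation; "force": force on the tool from outside, world axes, zero at the start; "ft_torque": the same for the moment, N m; "finger_gap": opening from 0.0 (shut) to 1.0 (fully open); "gripper_force": force on a finger pad.
Only numpy, scipy, OpenCV 4.12 (cv2) and the standard library are available. Lean on these libraries where they do the work, as an engineer would, in place of code of your own. Each camera call takes 0.05 s, during which the arm holds its last target. There are 200 camera calls.

## Task

The dip basket of rinsed pins is standing on the bench with its wire bail folded down. Swing the bail up until it stands upright while the basket stays standing where it is, then carry the basket by the loop of its bail to the drip stand, pass the loop over the red-tipped hook and lower it gently until the hook carries the weight before you let go, so that the basket hangs level and still over the tray. Do not tip the pins out, do not strain the thin wire hook, and leave the other things on the bench alone.

Things in the scene. Friction and masses are not known exactly. Their poses are not given: they have to be found in the camera images.
- basket: Round perforated steel dip basket holding pins, 100 mm outer diameter, 70 mm high, 0.45 to 0.75 kg. Origin: centre of its underside, z up. Its y axis is parallel to the bail's hinge, which runs 62 mm above the underside through the two riveted ears (outer width over the ears 117 mm). The bail starts folded to its -x side. Carried by the bail, it swings on the hinge.
- bail (a joint): Angle of the bail about the basket's y axis: 0 upright, -1.57 folded out level to the basket's -x side, stops at -1.8 and 1.8; starts between -1.75 and -1.45. The hinge is slightly stiff (0.02 N m): the bail stays where it is left. A bail point at radius r from the hinge is at basket (r sin(angle), 0, 62 mm + r cos(angle)).
- bail_loop (a point): Grip point in the bail's narrow top loop, 88 mm from the hinge (z: away from hinge, y: along hinge). Flat bail of 5 mm wire. The loop's two parallel sides run from 60 to 90 mm from the hinge, 38 mm apart outside, 28 mm inside; its round top's underside is 101.5 mm from the hinge. Grip across the two sides: the loop turns between the pads only against friction, so a hard grip drags the basket.
- stand: Drip stand, fixed: steel tray 250 x 155 mm, rim 20 mm high, post, and a 6 mm wire arm clamped to the post, running in the stand's -x direction to an upturned hook with a red ball tip. Origin: on the bench right below the middle of the hook's seat; z up, +x towards the post. The bail goes on with its plane square to the arm (hinge along stand y): in over the tip from -x, then down.
- hook_below (a point): Bench point straight below the hook seat's middle, axes as the stand's. The seat is flat, 16 mm long in x; its top is 200 to 240 mm above this point: the clamp is set by hand and its height is not measured, so feel for it. Red tip: 22 mm from the seat's middle in -x, its top 16 mm above the seat's. Behind the seat the arm rises 14 mm. The wire gives 1 mm per 7 N and bends for good above 18 N.
- post_foot (a point): Foot of the stand's post, at bench height, 130 mm in stand +x from the hook's seat. Post 12 mm thick, 295 mm high.
- pin_tray: Bystander: blue open tray with pins, 115 x 80 x 30 mm, origin under its centre.
- block_a: Bystander: steel block 34 x 26 x 55 mm, origin under its centre.
- block_b: Bystander: steel block 34 x 26 x 45 mm, origin under its centre.
- block_c: Bystander: steel block 34 x 26 x 50 mm, origin under its centre.
- spray_can: Bystander: white and green spray can, 52 mm diameter, 156 mm high, origin under its centre.
- tape_roll: Bystander: red roll of tape lying flat, 90 mm diameter, 30 mm high, origin under its centre.

How it is judged:
By the outcome, as a careful person would: the job done as asked, in the order asked, and still so for the second after the job is handed in, with the robot touching nothing.
It also fails if it takes over 72 s, if anything falls off the work surface, if the arm or the gripper's body presses on something with over 40 N, if the wrist force passes 120 N, or if a joint passes its speed limit or range.

## Working session

There is one attempt and no reset: what is moved stays moved. The work goes in short steps, Python scripts to look and compute and a tool call to move; the robot and the scene stay as the last step left them, time stands still between calls to the robot, and variables do not carry over. Pictures are saved under pics/ and viewed, at most 10 in all, crops included, and the job is handed in when it is done.

Besides the shell and the picture viewer there is one more tool, called by a JSON object that holds its "api" and its "payload", one argument or row to a line. send_rows: Moves the arm, as the interface text tells. Its arguments: {"type":"object","properties":{"commands":{"type":"string"},"grip_force":{"type":"number"}},"required":["commands"]}

```bash
mkdir -p pics; cat > h.py <<'E'
import numpy as np,cv2
from station import readout,cams,sign_off
def snap(n,f=None):
    s=cams.snapshot(n)
    if f: cv2.imwrite('pics/'+f,s['pixels'][:,:,::-1])
    return s
def proj(s,P):
    R=np.array(s['rotation']);c=(np.atleast_2d(P)-np.array(s['eye']))@R
    p=c@np.array(s['intrinsics']).T
    return p[:,:2]/p[:,2:]
def unproj(s,uv,z):
    R=np.array(s['rotation']);uv=np.atleast_2d(uv).astype(float)
    d=np.c_[uv,np.ones(len(uv))]@np.linalg.inv(np.array(s['intrinsics'])).T@R.T
    e=np.array(s['eye']);return e+d*((z-e[2])/d[:,2:])
E
python3 - <<'E'
from h import *
for n in('top','scene'):
    s=snap(n); print(n,s['intrinsics'],s['eye'],s['rotation'])
    cv2.imwrite(f'pics/{n}0.png',cv2.resize(s['pixels'][:,:,::-1],(800,600),interpolation=cv2.INTER_CUBIC))
print(readout.sense())
E
```

```text
top [[443.85567654   0.         279.06214814]
 [  0.         443.85567654 206.42527889]
 [  0.           0.           1.        ]] [0.40115938 0.01681329 1.65160154] [-0.70218173  0.7099615  -0.04329645  0.03195157]
scene [[516.05466299   0.         283.87756371]
 [  0.         516.05466299 208.72089324]
 [  0.           0.           1.        ]] [ 1.19636072 -0.98752164  0.86602715] [ 0.85100716  0.22357022 -0.13440177 -0.4557843 ]
{'t': 0.1, 'q': array([ 9.77510293e-01,  5.28401684e-01,  1.43375244e+00, -9.57858604e-06,
        1.18143940e+00, -1.78497616e-01]), 'qd': array([ 0.00208222, -0.00131441, -0.00305466,  0.00175763, -0.00107512,
       -0.00033715]), 'tau': array([-5.50888853e-04, -4.43300700e+01, -1.78585911e+01, -2.69622333e-04,
        3.89867680e-03,  2.77020501e-05]), 'tcp_pos': array([0.25148982, 0.57148313, 0.23842089]), 'tool_rot': array([ 2.05908764e-01,  9.78570682e-01, -9.28536188e-04, -3.72447174e-04]), 'force': array([0.34149562, 0.17627028, 0.07779633]), 'ft_torque': array([0.03362921, 0.03354378, 0.01696892]), 'gripper_force': 0.0, 'finger_gap': 0.9978983374083713}
```

View pics/top0.png

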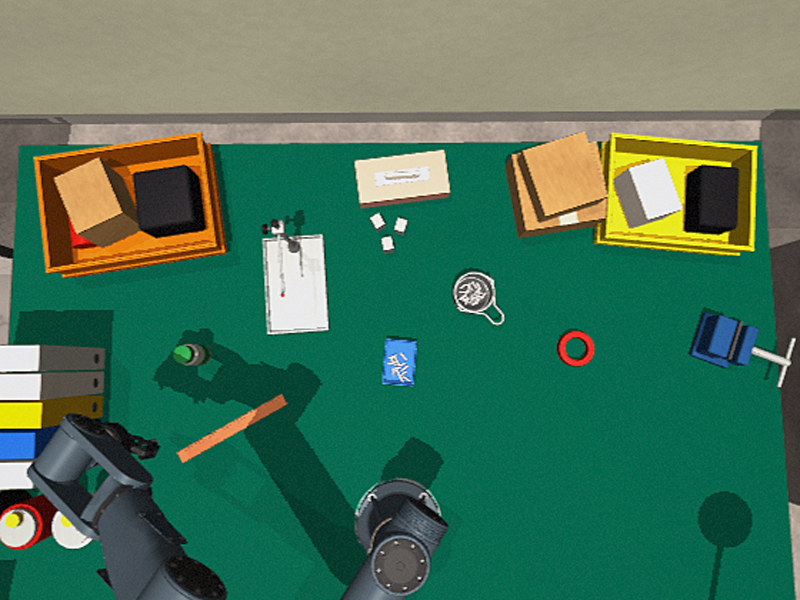

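View pics/scene0.png

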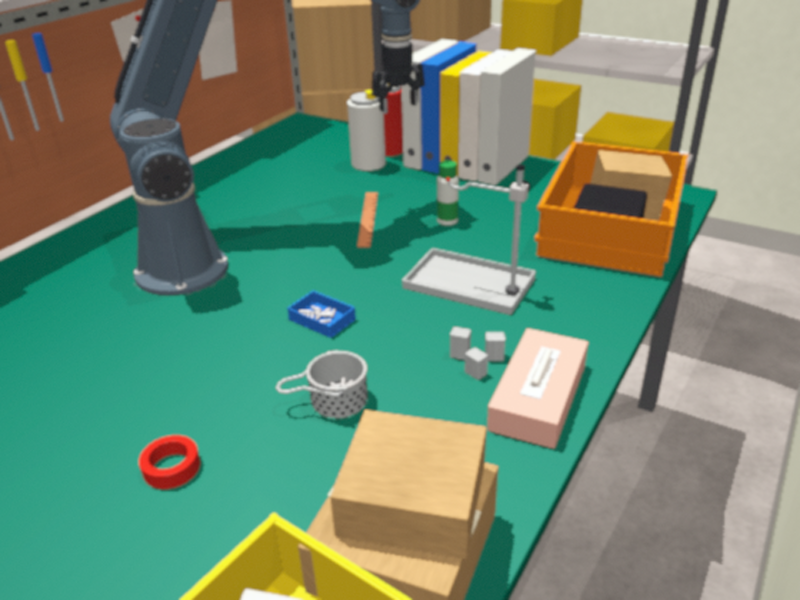

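The top view shows the basket near (473,292) with its bail loop towards (497,315). The stand's tray spans about (265-328, 235-333), with the red tip at (283,294). The camera rotation is a quaternion, so I'll convert it and enlarge these areas.

```bash
cat > fix.py <<'E'
E
rm fix.py; sed -i "s/R=np.array(s\['rotation'\])/R=Rotation.from_quat(s['rotation']).as_matrix()/;1a from scipy.spatial.transform import Rotation" h.py
python3 - <<'E'
from h import *
t=snap('top','t1.png');s=snap('scene','s1.png')
def crop(im,x,y,w,h): return cv2.resize(im[y:y+h,x:x+w,::-1],(400,300),interpolation=cv2.INTER_CUBIC)
T=t['pixels'];S=s['pixels']
m=np.vstack([np.hstack([crop(T,300,175,80,60),crop(T,170,145,120,90)]),np.hstack([crop(S,180,230,100,75),crop(S,270,105,140,105)])])
cv2.imwrite('pics/m1.png',m)
print(proj(t,[0,0,0]),proj(s,[0,0,0]))
E
```

```text
[[277.97091045 365.78024701]] [[127.4118363 189.4939826]]
```

View pics/m1.png

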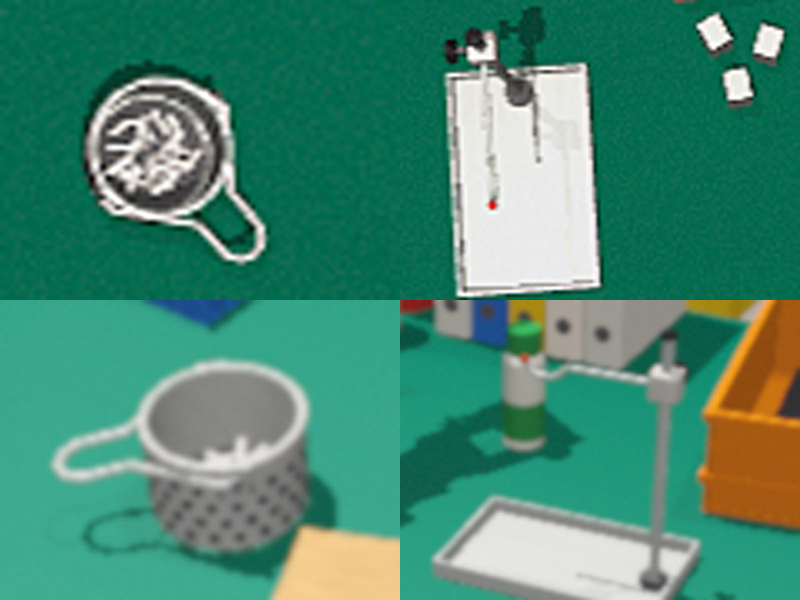

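```bash
cat >> h.py <<'E'
from scipy.optimize import least_squares
def tri(t,a,s,b):
    r=least_squares(lambda P:np.r_[(proj(t,P)[0]-a),(proj(s,P)[0]-b)],[.5,0,.1]);return r.x,np.abs(r.fun).max()
E
python3 - <<'E'
from h import *
np.set_printoptions(precision=4,suppress=True)
t=snap('top');s=snap('scene')
print('tip',tri(t,[197.6,206.2],s,[313.75,125.3]))
print('foot',unproj(t,[205.4,172.6],.01),unproj(s,[358.6,203],.01))
tr=unproj(t,[[170+(x-400)/3.333,145+y/3.333] for x,y in((446,75),(583,65),(600,287),(460,295))],.02);print(tr)
print('rim',unproj(t,[332.2,204.6],.07))
print('loopend',tri(t,[348.6,226.8],s,[194.25,271.25]))
# fit basket pose/bail vs. observed outlines
E
```

```text
tip (array([0.5559, 0.2535, 0.2404]), np.float64(0.23541772383708803))
foot [[0.7065 0.2635 0.01  ]] [[0.7069 0.2646 0.01  ]]
[[0.7246 0.3422 0.02  ]
 [0.7346 0.1896 0.02  ]
 [0.4862 0.1707 0.02  ]
 [0.4791 0.3242 0.02  ]]
rim [[ 0.5747 -0.2006  0.07  ]]
loopend (array([ 0.495 , -0.2624,  0.0447]), np.float64(0.19684495916993683))
```

{"api": "send_rows", "payload": {
  "commands": "85 -0.3 -0.35 0 0;85 -0.71 -0.81 0 0;85 -0.71 -0.81 0 0;85 -0.71 -0.81 0 0;85 -0.71 -0.81 0 0;85 -0.71 -0.81 0 0;85 -0.71 -0.81 0 0;85 -0.71 -0.81 0 0;85 -0.71 -0.81 0 0;85 -0.71 -0.81 0 0;85 -0.71 -0.81 0 0;85 -0.71 -0.81 0 0;85 -0.71 -0.81 0 0;85 -0.71 -0.81 0 0;85 -0.71 -0.81 0 0;85 -0.71 -0.81 0 0;85 -0.71 -0.81 0 0;85 -0.71 -0.81 0 0;85 -0.71 -0.81 0 0;85 -0.71 -0.81 0 0",
  "grip_force": 20
}}

```text
t: 1.97
tcp_pos: [0.3772, 0.1713, 0.2395]
tool_rot: [0.206, 0.979, -0.0, 0.0]
force: [1.4, 0.7, 0.7]
finger_gap: 0.995
gripper_force: 0.0
```

{"api": "send_rows", "payload": {
  "commands": "85 -0.71 -0.81 0 0;85 -0.71 -0.81 0 0;85 -0.71 -0.81 0 0;85 -0.71 -0.81 0 0;85 -0.71 -0.81 0 0;85 -0.71 -0.81 0 0;85 -0.71 -0.81 0 0;85 -0.71 -0.81 0 0;85 -0.71 -0.81 0 0;85 -0.71 -0.81 0 0;85 -0.71 -0.81 0 0;85 -0.71 -0.81 0 0;85 -0.71 -0.81 0 0;85 -0.71 -0.81 0 0;85 -0.71 -0.81 0 0;85 -0.71 -0.81 0 0;85 -0.71 -0.81 0 0;85 -0.71 -0.81 0 0;85 -0.71 -0.81 0 0;85 -0.71 -0.81 0 0"
}}

```text
t: 3.63
tcp_pos: [0.5062, -0.2394, 0.2394]
tool_rot: [0.206, 0.979, -0.0, -0.0]
force: [-0.2, 0.2, -0.0]
finger_gap: 0.996
gripper_force: 0.0
```

{"api": "send_rows", "payload": {
  "commands": "85 0 0 0 1;85 0 0 0.2 1;85 0 0 0.2 1;85 0 0 0.2 1;85 0 0 0.2 1;85 0 0 0.2 1;85 0 0 0.2 1;85 0 0 0.2 1;85 0 0 0.2 1;85 0 0 0.2 1;85 0 0 0.2 1;85 0 0 0.2 1;85 0 0 0.2 1;85 0 0 0.2 1;85 0 0 0.2 1;85 0 0 0.2 1;85 0 0 0.2 1;85 0 0 0.2 1;85 0 0 0.2 1;85 0 0 0.2 1"
}}

```text
t: 5.3
tcp_pos: [0.5061, -0.2384, 0.1633]
tool_rot: [0.788, 0.616, -0.0, -0.0]
force: [-0.8, 0.1, 0.1]
finger_gap: 0.995
gripper_force: 0.0
```

{"api": "send_rows", "payload": {
  "commands": "85 0 0 0 1;85 0 0 0 1;85 0 0 0 1;85 0 0 0 1;85 0 0 0 1;85 0 0 0 1;85 0 0 0 1;85 0 0 0 1;85 0 0 0 1;85 0 0 0 0.6;85 0 0 0 0;85 0 0 0 0"
}}

```text
t: 6.3
tcp_pos: [0.5063, -0.2384, 0.1634]
tool_rot: [0.946, 0.325, -0.0, -0.0]
force: [0.3, 0.4, -0.2]
finger_gap: 0.998
gripper_force: 0.0
```

```bash
cat >> h.py <<'E'
def bail(b,yaw,a,pts):  # pts: (r,y) in bail plane
    pts=np.array(pts);l=np.c_[pts[:,0]*np.sin(a),pts[:,1],.062+pts[:,0]*np.cos(a)]
    return l@Rotation.from_euler('z',yaw).as_matrix().T+np.r_[b,0]
th=np.linspace(0,np.pi,15)
LOOP=[(.06,-.0165)]+[(.0875+.0165*np.sin(x),-.0165*np.cos(x)) for x in th]+[(.06,.0165)]
def circ(b,z,r): u=np.linspace(0,2*np.pi,60);return np.c_[b[0]+r*np.cos(u),b[1]+r*np.sin(u),0*u+z]
def overlay(s,c,k,lines):
    x,y,w,h=c;im=cv2.resize(s['pixels'][y:y+h,x:x+w,::-1],None,fx=k,fy=k,interpolation=cv2.INTER_CUBIC)
    im=np.ascontiguousarray(im)
    for L in lines: cv2.polylines(im,[np.round(((proj(s,L)-[x,y]+.5)*k-.5)).astype(int)],False,(0,0,255),1)
    return im
E
python3 - <<'E'
from h import *
b=[.5747,-.2006];yaw=.66;a=-1.74
t=snap('top');s=snap('scene')
t['pixels']=cv2.imread('pics/t1.png')[:,:,::-1];s['pixels']=cv2.imread('pics/s1.png')[:,:,::-1]
L=[circ(b,.07,.05),circ(b,0,.05),bail(b,yaw,a,LOOP)]
cv2.imwrite('pics/o1.png',np.hstack([overlay(t,(300,175,66,66),6,L),overlay(s,(185,235,80,66),5,L)[:396] if 0 else cv2.resize(overlay(s,(188,240,80,66),5,L),(480,396))]))
E
```

```text
(no output)
```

View pics/o1.png

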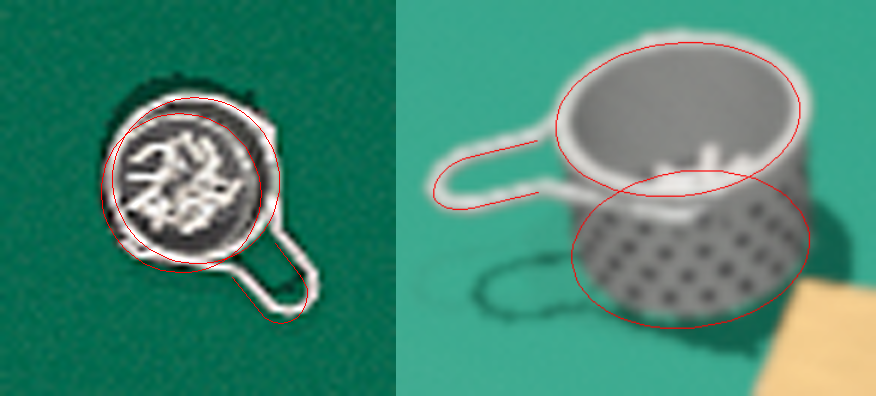

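The overlay shows my model is off by about 3 mm: the rim in the top view should move up by about 5 enlarged px, and the loop end sits near (298,305). I'll correct the target by about +2 mm in x and turn the yaw by about 1.5°, then descend.

{"api": "send_rows", "payload": {
  "commands": "85 -0.2 0.35 0.3 -0.37;85 -0.2 0.36 0.7 0;85 0 0 1 0;85 0 0 1 0;85 0 0 1 0;85 0 0 1 0;85 0 0 0.8 0;85 0 0 0.5 0;85 0 0 0.15 0;85 0 0 0 0;85 0 0 0 0"
}}

```text
t: 7.32
tcp_pos: [0.5097, -0.2547, 0.0349]
tool_rot: [0.942, 0.336, 0.0, 0.0]
force: [-0.8, -0.7, 0.0]
finger_gap: 0.994
gripper_force: 0.0
```

```bash
python3 - <<'E'
from h import *
b=[.576,-.1995];yaw=.688;a=-1.74
t=snap('top');s=snap('scene')
L=[circ(b,.07,.05),bail(b,yaw,a,LOOP)]
cv2.imwrite('pics/o2.png',np.hstack([overlay(t,(300,175,66,66),6,L),overlay(s,(188,240,80,66),6,L)]))
print(readout.sense()['tcp_pos'])
E
```

```text
[ 0.5100205  -0.25481725  0.03537563]
```

View pics/o2.png

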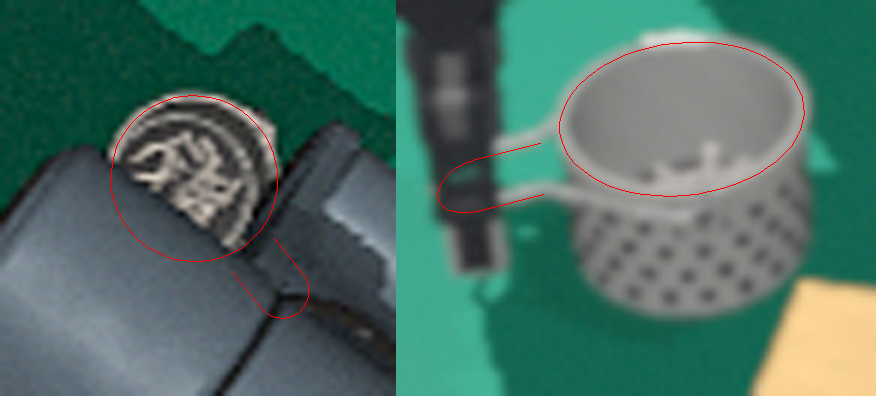

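The near finger stands outside the loop at about (475,150) in the scene crop, and the loop lies within the finger's length. I'll close softly.

{"api": "send_rows", "payload": {
  "commands": "60 0 0 0 0;45 0 0 0 0;40 0 0 0 0;38 0 0 0 0;37 0 0 0 0;36 0 0 0 0;36 0 0 0 0;36 0 0 0 0",
  "grip_force": 20
}}

```text
t: 8.08
tcp_pos: [0.5096, -0.2545, 0.0344]
tool_rot: [0.942, 0.336, 0.0, 0.0]
force: [1.9, 0.3, 1.1]
finger_gap: 0.431
gripper_force: 20.0
```

{"api": "send_rows", "payload": {
  "commands": "36 -0.03 0 -0.3 0;36 -0.03 0 -0.3 0;36 0.01 0 -0.3 0;36 0.02 0 -0.3 0;36 0.05 0 -0.3 0;36 0.06 0 -0.3 0;36 0.09 0 -0.29 0;36 0.1 0 -0.29 0;36 0 0 0 0;36 0 0 0 0"
}}

```text
t: 8.92
tcp_pos: [0.5136, -0.2509, 0.0824]
tool_rot: [0.942, 0.337, 0.0, 0.0]
force: [-0.4, 0.4, -0.5]
finger_gap: 0.429
gripper_force: 20.6
```

```bash
cat > look.py <<'E'
import sys
from h import *
b=[.576,-.1995];yaw=.688;a=float(sys.argv[2])
t=snap('top');s=snap('scene')
L=[circ(b,.07,.05),bail(b,yaw,a,LOOP)]
cv2.imwrite('pics/'+sys.argv[1],np.hstack([overlay(t,(300,175,66,66),6,L),overlay(s,(188,215,80,91),6,L)[:,:][150:] if float(sys.argv[2])<-1.5 else cv2.resize(overlay(s,(188,200,80,106),6,L),(299,396))]))
r=readout.sense();print(r['tcp_pos'],r['force'],r['ft_torque'],r['gripper_force'])
E
python3 look.py o3.png -1.18
```

```text
[ 0.51342708 -0.25103597  0.08193482] [ 0.2115206   0.46489371 -0.88789751] [-0.00121594  0.18841413  0.14058232] 20.60322878882289
```

View pics/o3.png

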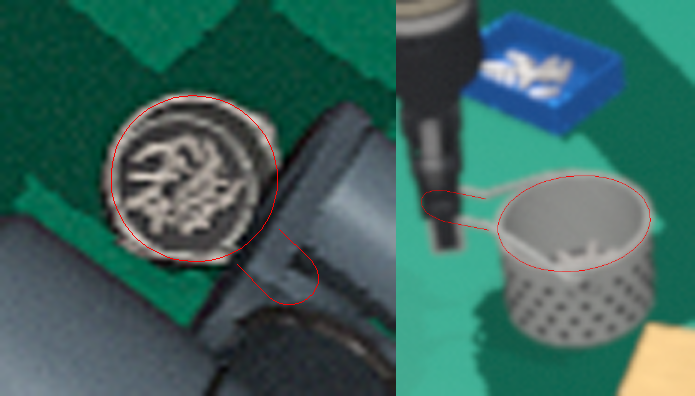

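The bail follows the modelled arc: the loop sits between the fingers at about (440,205), the rim is unmoved and the forces are under 1 N. I'll continue.

{"api": "send_rows", "payload": {
  "commands": "36 0.13 0 -0.27 0;36 0.14 0 -0.27 0;36 0.17 0 -0.25 0;36 0.18 0 -0.25 0;36 0.2 0 -0.23 0;36 0.21 0 -0.22 0;36 0.23 0 -0.2 0;36 0.24 0 -0.19 0;36 0.25 0 -0.16 0;36 0.26 0 -0.16 0;36 0 0 0 0;36 0 0 0 0"
}}

```text
t: 10.02
tcp_pos: [0.5452, -0.2254, 0.126]
tool_rot: [0.942, 0.337, 0.0, 0.0]
force: [-0.6, -0.6, -4.7]
finger_gap: 0.43
gripper_force: 24.6
```

```bash
python3 look.py o4.png -0.48
```

```text
[ 0.54453769 -0.22546692  0.12562244] [-0.44616576  0.43743714 -5.22795707] [-0.15440228  0.09232038 -0.04652595] 24.62915601208806
```

{"api": "send_rows", "payload": {
  "commands": "36 0 0 0.05 0;36 0 0 0.05 0;36 0 0 0 0;36 0 0 0 0"
}}

```text
t: 10.45
tcp_pos: [0.5445, -0.2263, 0.1246]
tool_rot: [0.942, 0.336, -0.0, 0.001]
force: [-2.6, -3.3, 3.5]
finger_gap: 0.429
gripper_force: 25.4
```

View pics/o4.png

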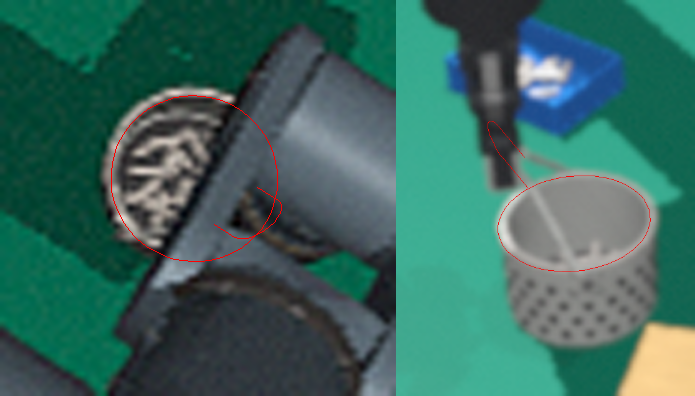

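{"api": "send_rows", "payload": {
  "commands": "42 0 0 -0.02 0;50 0 0 0 0;50 0 0 0 0;50 0 0 0 0;40 0 0 0 0;37 0 0 0 0;36 0 0 0 0;36 0 0 0 0;36 0 0 0 0"
}}

```text
t: 11.2
tcp_pos: [0.5448, -0.2255, 0.1243]
tool_rot: [0.942, 0.336, 0.0, 0.0]
force: [0.8, -0.2, 1.1]
finger_gap: 0.437
gripper_force: 20.0
```

```bash
python3 look.py o5.png -0.5
```

```text
[ 0.54479882 -0.22547982  0.12434392] [ 0.2463678   0.16516942 -0.32683009] [ 0.01682636 -0.08014765 -0.0523528 ] 20.029887864366174
```

View pics/o5.png

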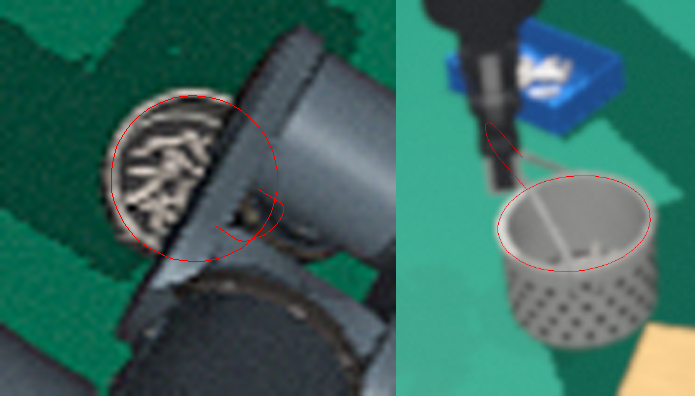

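{"api": "send_rows", "payload": {
  "commands": "36 0.21 0 -0.1 0;36 0.21 0 -0.1 0;36 0.2 0 -0.07 0;36 0.2 0 -0.07 0;36 0 0 0 0;36 0 0 0 0"
}}

```text
t: 11.8
tcp_pos: [0.5574, -0.2145, 0.1308]
tool_rot: [0.942, 0.337, -0.0, -0.0]
force: [-0.1, 0.7, -5.2]
finger_gap: 0.434
gripper_force: 20.6
```

{"api": "send_rows", "payload": {
  "commands": "42 0 0 0 0;48 0 0 0 0;48 0 0 0 0;40 0 0 0 0;37 0 0 0 0;36 0 0 0 0;36 0 0 0 0;36 0 0 0 0"
}}

```text
t: 12.47
tcp_pos: [0.5573, -0.2154, 0.1317]
tool_rot: [0.942, 0.336, 0.0, 0.0]
force: [-1.6, -1.0, 5.0]
finger_gap: 0.433
gripper_force: 19.8
```

{"api": "send_rows", "payload": {
  "commands": "36 0 0 0 0;36 0 0 0 0;36 0 0 0 0"
}}

```text
t: 12.72
tcp_pos: [0.5573, -0.2154, 0.1316]
tool_rot: [0.942, 0.336, -0.0, 0.0]
force: [-1.8, -0.5, 5.7]
finger_gap: 0.431
gripper_force: 19.9
```

{"api": "send_rows", "payload": {
  "commands": "36 0.21 0 -0.06 0;36 0.21 0 -0.05 0;36 0.21 0 -0.04 0;36 0.21 0 -0.03 0;36 0.21 0 -0.02 0;36 0.21 0 0 0;36 0 0 0 0;36 0 0 0 0"
}}

```text
t: 13.38
tcp_pos: [0.5766, -0.1992, 0.136]
tool_rot: [0.942, 0.337, -0.0, 0.0]
force: [-3.4, -1.2, 8.3]
finger_gap: 0.425
gripper_force: 21.5
```

```bash
python3 look.py o6.png -0.0
```

```text
[ 0.57652637 -0.19923324  0.1360395 ] [-3.20464207 -0.38720306  8.59835207] [-0.11042098  0.56545527 -0.01598476] 21.46943438798189
```

View pics/o6.png

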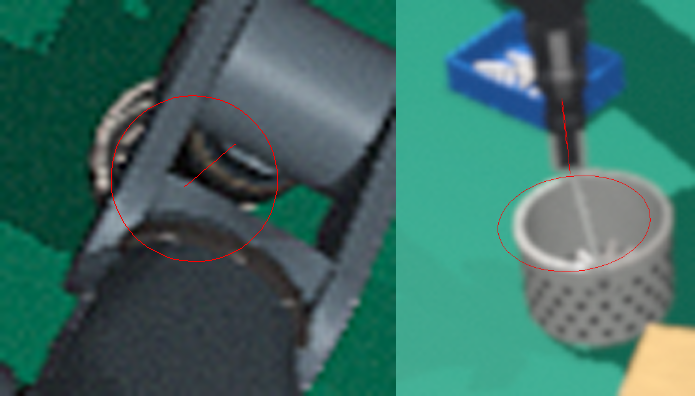

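The picture shows the rim moved about 10 mm: left edge 92 instead of 103, top 80 instead of 93. The compressed bail pushed the basket along its +x. I'll release the strain, regrip and finish the swing under slight upward tension.

{"api": "send_rows", "payload": {
  "commands": "42 0 0 0 0;48 0 0 -0.05 0;48 0 0 -0.05 0;44 0 0 0 0;40 0 0 0 0;38 0 0 0 0;37 0 0 0 0;37 0 0 0 0;37 0 0 0 0;37 0 0 0 0"
}}

```text
t: 14.32
tcp_pos: [0.5768, -0.199, 0.137]
tool_rot: [0.942, 0.336, -0.0, -0.0]
force: [-0.7, 0.3, -0.2]
finger_gap: 0.439
gripper_force: 12.9
```

{"api": "send_rows", "payload": {
  "commands": "37 0 0 -0.02 0;37 0.14 0 -0.01 0;37 0.14 0 -0.01 0;37 0.14 0 -0.01 0;37 0.12 0 0 0;37 0 0 0 0;37 0 0 0 0"
}}

```text
t: 14.9
tcp_pos: [0.5851, -0.1918, 0.1382]
tool_rot: [0.942, 0.337, -0.0, -0.0]
force: [-2.6, 0.9, 1.6]
finger_gap: 0.437
gripper_force: 13.1
```

```bash
cat > bm.py <<'E'
from h import *
def shift(ref,now):
    T=ref[275:296,217:240]  # lower left body/edge
    r=cv2.matchTemplate(now[255:315,200:270],T,cv2.TM_CCOEFF_NORMED);_,v,_,l=cv2.minMaxLoc(r)
    y,x=l[1],l[0];
    q=lambda a,b,c:(a-c)/(2*(a-2*b+c)) 
    return x+200-217+q(r[y,x-1],r[y,x],r[y,x+1]),y+255-275+q(r[y-1,x],r[y,x],r[y+1,x]),v
ref=cv2.imread('pics/s1.png');s=snap('scene');n=np.ascontiguousarray(s['pixels'][:,:,::-1]);cv2.imwrite('pics/sn.png',n)
d=shift(ref,n);print(d)
p=np.array([[228,286.]]);print(unproj(s,p+d[:2],.03)-unproj(s,p,.03))
o6=cv2.imread('pics/o5.png')
E
python3 bm.py
```

```text
(np.float32(4.5205846), np.float32(-0.50576866), 0.8126311898231506)
[[0.00857963 0.00674601 0.        ]]
```

The template match shows the basket 11 mm along its own x, now near (0.585,-0.193), directly under the grip point, so the bail is upright. I'll grip more firmly and lift.

{"api": "send_rows", "payload": {
  "commands": "33 0 0 0 0;33 0 0 0 0;33 0 0 0 0;33 0 0 -0.1 0;33 0 0 -0.2 0;33 0 0 -0.3 0;33 0 0 -0.4 0;33 0 0 -0.4 0;33 0 0 -0.4 0;33 0 0 -0.4 0;33 0 0 -0.4 0;33 0 0 -0.4 0;33 0 0 -0.4 0;33 0 0 -0.4 0;33 0 0 -0.4 0;33 0 0 -0.4 0;33 0 0 -0.3 0;33 0 0 -0.2 0;33 0 0 0 0;33 0 0 0 0",
  "grip_force": 45
}}

```text
t: 16.62
tcp_pos: [0.5851, -0.1922, 0.2402]
tool_rot: [0.942, 0.336, 0.0, 0.0]
force: [-0.2, -0.2, -6.3]
finger_gap: 0.424
gripper_force: 45.5
```

{"api": "send_rows", "payload": {
  "commands": "33 0 0 0 0.2;33 0 0 0 0.4;33 0 0 0 0.6;33 0 0 0 0.6;33 0 0 0 0.6;33 0 0 0 0.6;33 0 0 0 0.6;33 0 0 0 0.6;33 0 0 0 0.6;33 0 0 0 0.6;33 0 0 0 0.6;33 0 0 0 0.6;33 0 0 0 0.6;33 0 0 0 0.6;33 0 0 0 0.6;33 0 0 0 0.4;33 0 0 0 0.03;33 0 0 0 0;33 0 0 0 0"
}}

```text
t: 18.2
tcp_pos: [0.585, -0.1922, 0.2397]
tool_rot: [0.999, 0.035, -0.0, -0.0]
force: [0.3, 0.7, -4.9]
finger_gap: 0.423
gripper_force: 45.5
```

```bash
python3 - <<'E'
from h import *
r=readout.sense();R=Rotation.from_quat(r['tool_rot']).as_matrix()
print(R[:,0],r['tcp_pos'],((np.array([.5031,.2498,.24])-r['tcp_pos'])@R)/.02,r['force'])
E
```

```text
[ 9.97547300e-01  6.99923639e-02 -6.73459213e-04] [ 0.58497694 -0.19215943  0.2397095 ] [-2.53712662e+00 -2.23303184e+01 -3.23442498e-03] [ 0.32064565  0.71611327 -4.87888316]
```

{"api": "send_rows", "payload": {
  "commands": "33 0 -0.2 0 0;33 0 -0.4 0 0;33 -0.05 -0.6 0 0;33 -0.1 -0.7 0 0;33 -0.1 -0.7 0 0;33 -0.1 -0.7 0 0;33 -0.1 -0.7 0 0;33 -0.1 -0.7 0 0;33 -0.1 -0.7 0 0;33 -0.1 -0.7 0 0;33 -0.1 -0.7 0 0;33 -0.1 -0.7 0 0;33 -0.1 -0.7 0 0;33 -0.1 -0.7 0 0;33 -0.1 -0.7 0 0;33 -0.1 -0.7 0 0;33 -0.1 -0.7 0 0;33 -0.1 -0.7 0 0;33 -0.1 -0.7 0 0;33 -0.1 -0.7 0 0"
}}

```text
t: 19.87
tcp_pos: [0.5317, 0.068, 0.2402]
tool_rot: [0.999, 0.035, 0.0, 0.0]
force: [-0.2, 1.2, -5.5]
finger_gap: 0.422
gripper_force: 45.6
```

{"api": "send_rows", "payload": {
  "commands": "33 -0.1 -0.7 0 0;33 -0.1 -0.7 0 0;33 -0.1 -0.7 0 0;33 -0.1 -0.7 0 0;33 -0.1 -0.7 0 0;33 -0.1 -0.7 0 0;33 -0.1 -0.7 0 0;33 -0.05 -0.7 0 0;33 -0.04 -0.7 0 0;33 0 -0.7 0 0;33 0 -0.7 0 0;33 0 -0.6 0 0;33 0 -0.5 0 0;33 0 -0.3 0 0;33 0 -0.13 0 0;33 0 0 0 0;33 0 0 0 0;33 0 0 0 0"
}}

```text
t: 21.37
tcp_pos: [0.5034, 0.2491, 0.24]
tool_rot: [0.999, 0.035, -0.0, 0.0]
force: [-0.4, -0.2, -4.6]
finger_gap: 0.424
gripper_force: 45.6
```

```bash
python3 - <<'E'
from h import *
t=snap('top');s=snap('scene')
r=readout.sense();print(r['tcp_pos'],r['force'],r['tool_rot'])
m=np.hstack([overlay(t,(160,150,80,90),5,[]),overlay(s,(270,100,80,90),5,[])])
cv2.imwrite('pics/m7.png',m)
E
```

```text
[0.5034875  0.24913305 0.2401141 ] [-0.95190457  0.17621153 -4.64524538] [ 9.99408038e-01  3.44028533e-02 -4.36807666e-05  1.19976170e-04]
```

View pics/m7.png

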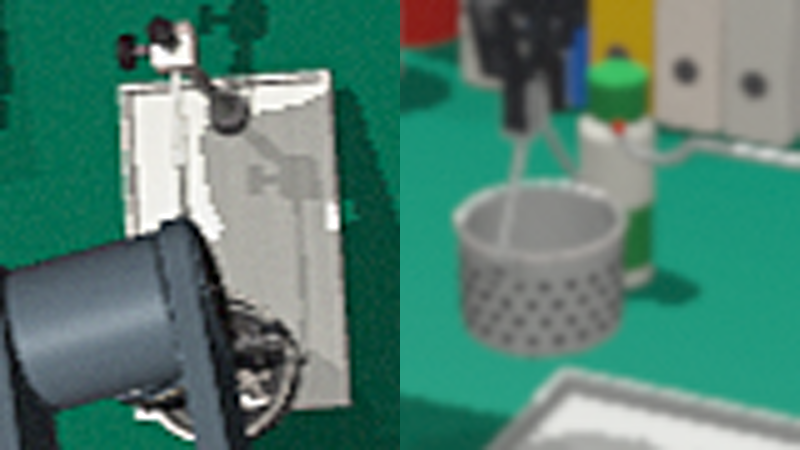

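The basket hangs level with the pins in. The red tip at (617,128) matches my earlier estimate and is in line with the loop to within 1 mm. I'll move in over the tip.

{"api": "send_rows", "payload": {
  "commands": "33 0.1 0 0 0;33 0.2 0 0 0;33 0.25 0 0 0;33 0.25 0 0 0;33 0.25 0 0 0;33 0.25 0 0 0;33 0.25 0 0 0;33 0.25 0 0 0;33 0.25 0 0 0;33 0.2 0 0 0;33 0.15 0 0 0;33 0 0 0 0"
}}

```text
t: 22.47
tcp_pos: [0.5521, 0.2531, 0.2401]
tool_rot: [0.999, 0.035, 0.0, -0.0]
force: [-0.0, -0.2, -3.7]
finger_gap: 0.423
gripper_force: 45.6
```

{"api": "send_rows", "payload": {
  "commands": "33 0.2 0 0 0;33 0.25 0 0 0;33 0.25 0 0 0;33 0.25 0 0 0;33 0.2 0 0 0;33 0.15 0 0 0;33 0.03 0 0 0;33 0 0 0 0;33 0 0 0 0;33 0 0 0 0"
}}

```text
t: 23.3
tcp_pos: [0.5774, 0.2549, 0.24]
tool_rot: [0.999, 0.035, -0.0, 0.0]
force: [-0.1, 0.5, -5.6]
finger_gap: 0.42
gripper_force: 45.6
```

{"api": "send_rows", "payload": {
  "commands": "33 0 0 0.1 0;33 0 0 0.2 0;33 0 0 0.25 0;33 0 0 0.25 0;33 0 0 0.2 0;33 0 0 0.1 0;33 0 0 0 0;33 0 0 0 0"
}}

```text
t: 23.97
tcp_pos: [0.5778, 0.2549, 0.2178]
tool_rot: [0.999, 0.035, -0.0, 0.0]
force: [0.2, 0.8, -4.9]
finger_gap: 0.416
gripper_force: 45.6
```

{"api": "send_rows", "payload": {
  "commands": "33 0 0 0.05 0;33 0 0 0.05 0;33 0 0 0 0;33 0 0 0 0"
}}

```text
t: 24.3
tcp_pos: [0.5778, 0.2549, 0.2162]
tool_rot: [0.999, 0.035, 0.0, -0.0]
force: [-0.7, -0.3, -4.8]
finger_gap: 0.423
gripper_force: 45.6
```

{"api": "send_rows", "payload": {
  "commands": "33 0 0 0.05 0;33 0 0 0.05 0;33 0 0 0 0;33 0 0 0 0"
}}

```text
t: 24.63
tcp_pos: [0.5777, 0.2549, 0.214]
tool_rot: [0.999, 0.035, -0.0, 0.0]
force: [0.4, -0.6, -5.3]
finger_gap: 0.424
gripper_force: 45.6
```

{"api": "send_rows", "payload": {
  "commands": "33 0 0 0.05 0;33 0 0 0.05 0;33 0 0 0 0;33 0 0 0 0"
}}

```text
t: 24.97
tcp_pos: [0.5777, 0.2549, 0.212]
tool_rot: [0.999, 0.035, -0.0, 0.0]
force: [0.5, -0.3, -4.0]
finger_gap: 0.422
gripper_force: 45.6
```

{"api": "send_rows", "payload": {
  "commands": "33 0 0 0.05 0;33 0 0 0.05 0;33 0 0 0.05 0;33 0 0 0 0;33 0 0 0 0"
}}

```text
t: 25.38
tcp_pos: [0.5777, 0.2549, 0.2089]
tool_rot: [0.999, 0.035, -0.0, 0.0]
force: [0.1, 0.3, -5.6]
finger_gap: 0.423
gripper_force: 45.6
```

{"api": "send_rows", "payload": {
  "commands": "33 0 0 0.05 0;33 0 0 0.03 0;33 0 0 0 0;33 0 0 0 0"
}}

```text
t: 25.72
tcp_pos: [0.5777, 0.2549, 0.2074]
tool_rot: [0.999, 0.035, -0.0, 0.0]
force: [-0.3, -0.3, -4.6]
finger_gap: 0.422
gripper_force: 45.6
```

{"api": "send_rows", "payload": {
  "commands": "33 0 0 0.05 0;33 0 0 0.03 0;33 0 0 0 0;33 0 0 0 0"
}}

```text
t: 26.05
tcp_pos: [0.5777, 0.2549, 0.2058]
tool_rot: [0.999, 0.035, -0.0, 0.0]
force: [0.6, 0.3, -5.6]
finger_gap: 0.424
gripper_force: 45.6
```

{"api": "send_rows", "payload": {
  "commands": "33 0 0 0.05 0;33 0 0 0 0;33 0 0 0 0"
}}

```text
t: 26.3
tcp_pos: [0.5777, 0.2549, 0.2048]
tool_rot: [0.999, 0.035, -0.0, 0.0]
force: [0.3, 0.4, -5.2]
finger_gap: 0.42
gripper_force: 45.6
```

{"api": "send_rows", "payload": {
  "commands": "33 0 0 0.05 0;33 0 0 0 0;33 0 0 0 0"
}}

```text
t: 26.55
tcp_pos: [0.5777, 0.2549, 0.2038]
tool_rot: [0.999, 0.035, -0.0, 0.0]
force: [-0.4, -0.1, -5.5]
finger_gap: 0.425
gripper_force: 45.6
```

{"api": "send_rows", "payload": {
  "commands": "33 0 0 0.05 0;33 0 0 0 0;33 0 0 0 0"
}}

```text
t: 26.8
tcp_pos: [0.5777, 0.2549, 0.2028]
tool_rot: [0.999, 0.035, -0.0, 0.0]
force: [0.7, -0.1, -5.1]
finger_gap: 0.423
gripper_force: 45.6
```

{"api": "send_rows", "payload": {
  "commands": "33 0 0 0.05 0;33 0 0 0 0;33 0 0 0 0"
}}

```text
t: 27.05
tcp_pos: [0.5779, 0.255, 0.2021]
tool_rot: [0.999, 0.035, 0.0, -0.0]
force: [0.2, -0.5, -4.3]
finger_gap: 0.422
gripper_force: 45.6
```

{"api": "send_rows", "payload": {
  "commands": "33 0 0 0.05 0;33 0 0 0 0;33 0 0 0 0"
}}

```text
t: 27.3
tcp_pos: [0.578, 0.255, 0.2012]
tool_rot: [0.999, 0.035, 0.0, -0.0]
force: [0.2, -0.9, -3.3]
finger_gap: 0.413
gripper_force: 45.7
```

{"api": "send_rows", "payload": {
  "commands": "33 0 0 0.03 0;33 0 0 0 0;33 0 0 0 0"
}}

```text
t: 27.55
tcp_pos: [0.578, 0.255, 0.2007]
tool_rot: [0.999, 0.035, 0.0, -0.0]
force: [-0.0, -0.9, -1.4]
finger_gap: 0.427
gripper_force: 45.8
```

{"api": "send_rows", "payload": {
  "commands": "33 0 0 0.03 0;33 0 0 0 0;33 0 0 0 0"
}}

```text
t: 27.8
tcp_pos: [0.578, 0.255, 0.2001]
tool_rot: [0.999, 0.035, 0.0, -0.0]
force: [0.5, -0.5, 0.3]
finger_gap: 0.421
gripper_force: 45.9
```

The force rose from -5.5 N to about 0, so the hook now carries the weight. I'll release gently.

{"api": "send_rows", "payload": {
  "commands": "36 0 0 0 0;37 0 0 0 0;38 0 0 0 0;39 0 0 0 0;40 0 0 0 0;42 0 0 0 0;45 0 0 0 0;50 0 0 0 0;56 0 0 0 0;62 0 0 0 0;62 0 0 0 0;62 0 0 0 0",
  "grip_force": 20
}}

```text
t: 28.8
tcp_pos: [0.5778, 0.2549, 0.1997]
tool_rot: [0.999, 0.035, -0.0, 0.0]
force: [-0.2, -0.1, -0.3]
finger_gap: 0.73
gripper_force: 0.0
```

```bash
cat > mo.py <<'E'
from h import *
s=snap('scene');cv2.imwrite('pics/r.png',s['pixels'][:,:,::-1])
r=readout.sense();print(r['t'],r['tcp_pos'],r['force'],r['finger_gap'])
g=s['pixels'].astype(int)
# basket location: project the expected hanging pose bounds, red tip search
tip=(g[:,:,0]>150)&(g[:,:,1]<90)&(g[:,:,2]<90);tip[:, :300]=0;tip[:,330:]=0;tip[:110]=0;tip[140:]=0
print('tip',np.argwhere(tip).mean(0)[::-1] if tip.any() else None)
E
python3 mo.py
```

```text
28.85 [0.57777093 0.25495294 0.19969423] [ 0.11989942 -1.26730076 -0.41502479] 0.7314378282829523
tip None
```

{"api": "send_rows", "payload": {
  "commands": "62 0 0 -0.1 0;62 0 0 -0.2 0;62 0 0 -0.3 0;62 0 0 -0.4 0;62 0 0 -0.4 0;62 0 0 -0.4 0;62 0 0 -0.4 0;62 0 0 -0.4 0;62 0 0 -0.5 0;62 0 0 -0.5 0;62 0 0 -0.5 0;62 0 0 -0.5 0;62 0 0 -0.5 0;62 0 0 -0.5 0;62 0 0 -0.4 0;62 0 0 -0.2 0;62 0 0 0 0;62 0 0 0 0;62 0 0 0 0;62 0 0 0 0"
}}

```text
t: 30.52
tcp_pos: [0.5774, 0.2548, 0.3229]
tool_rot: [0.999, 0.035, -0.001, 0.0]
force: [0.8, 0.2, 0.0]
finger_gap: 0.722
gripper_force: 0.0
```

```bash
cat > chk.py <<'E'
from h import *
s=snap('scene');r=readout.sense();print(r['t'],r['tcp_pos'],r['force'])
yaw=.07;hz=.2265-.1015+.003-.003
b=np.array([.578,.255]);g=cv2.cvtColor(s['pixels'],cv2.COLOR_RGB2GRAY)
zb=.2265-.1015-.062
print('expected rim/bottom centre',proj(s,[[*b,zb+.07],[*b,zb]]))
e=[proj(s,circ(b,z,.05)) for z in(zb,zb+.07)]
print('exp bbox',np.vstack(e).min(0),np.vstack(e).max(0))
sc=np.linspace(0,1,1)
ref=cv2.cvtColor(cv2.imread('pics/s1.png')[:,:,::-1],cv2.COLOR_RGB2GRAY)
d=cv2.absdiff(g,ref);m=(cv2.GaussianBlur(d,(3,3),0)>30).astype(np.uint8)
m[:110]=0;m[:,:285]=0;m[:,400:]=0;m[215:]=0
n,l,st,c=cv2.connectedComponentsWithStats(m);print(st[1:][st[1:,4]>80])
for row in range(126,204,6): 
    x=np.where(m[row])[0];print(row,(x.min(),x.max()) if len(x) else None)
cv2.imwrite('pics/c%.2f.png'%r['t'],g)
import glob
p=sorted(glob.glob('pics/c*.png'))
if len(p)>1: print('motion',cv2.absdiff(cv2.imread(p[-2],0),g)[110:215,285:400].max())
E
python3 chk.py
```

```text
30.5667 [0.57745631 0.25485671 0.3229183 ] [-0.3175867  -0.80826984 -0.07745996]
expected rim/bottom centre [[320.00567568 159.41944889]
 [319.70172391 179.51040977]]
exp bbox [303.44190975 151.85696039] [336.63606671 187.83191217]
[[285 142  53  31 807]
 [303 173  31  15 237]
 [285 180  16  20 166]
 [303 189  61  25 773]
 [285 203  45  12 278]]
126 (np.int64(306), np.int64(307))
132 (np.int64(349), np.int64(356))
138 None
144 (np.int64(297), np.int64(317))
150 (np.int64(285), np.int64(329))
156 (np.int64(285), np.int64(336))
162 (np.int64(285), np.int64(337))
168 (np.int64(285), np.int64(328))
174 (np.int64(303), np.int64(309))
180 (np.int64(296), np.int64(333))
186 (np.int64(285), np.int64(327))
192 (np.int64(285), np.int64(338))
198 (np.int64(289), np.int64(356))
```

{"api": "send_rows", "payload": {
  "commands": "62 0 0 0 0;62 0 0 0 0;62 0 0 0 0;62 0 0 0 0;62 0 0 0 0;62 0 0 0 0;62 0 0 0 0"
}}

```text
t: 31.15
tcp_pos: [0.5778, 0.2549, 0.3237]
tool_rot: [0.999, 0.035, 0.0, -0.0]
force: [-0.4, -0.2, 0.5]
finger_gap: 0.735
gripper_force: 0.0
```

```bash
python3 chk.py|tail -1
```

```text
motion 21
```

```bash
python3 - <<'E'
import cv2,glob,numpy as np
p=sorted(glob.glob('pics/c*.png'));a,b=[cv2.imread(x,0).astype(int) for x in p[-2:]]
d=abs(a-b);print(d[142:190,300:340].mean(),d[142:190,300:340].max(),d[300:400,100:300].mean(),d[300:400,100:300].max())
f=lambda i:cv2.phaseCorrelate(a[140:192,298:342].astype(float),b[140:192,298:342].astype(float))
print(f(0))
from h import *
s=snap('scene')
c=np.array([.578,.255]);zb=.0635;g=cv2.GaussianBlur(b.astype(np.float32),(3,3),0)
G=np.hypot(cv2.Sobel(g,5,1,0),cv2.Sobel(g,5,0,1))
# model edge score over tilt about stand y, pivot = hinge
def score(th,dx=0,dz=0):
    L=np.vstack([circ([0,0],.07,.05),circ([0,0],0,.05)[np.r_[0:60]]])-[0,0,.062]
    R=Rotation.from_euler('z',.07)*Rotation.from_euler('y',th)
    P=R.apply(L)+[c[0]+dx,c[1],zb+.062+dz];u=proj(s,P).astype(np.float32)
    return cv2.remap(G,u[None,:,0],u[None,:,1],1).mean()
best=max((score(t,dx,dz),t,dx,dz) for t in np.linspace(-.3,.3,25) for dx in np.linspace(-.008,.008,9) for dz in np.linspace(-.004,.004,5));print(best)
E
```

```text
1.5536458333333334 19 0.58665 5
((0.38700940321553645, 0.018482396401076073), 0.9790458603889436)
(np.float32(132.36153), np.float64(0.125), np.float64(0.002), np.float64(0.004))
```

{"api": "send_rows", "payload": {
  "commands": "62 0 0 -0.4 0;62 0 0 -0.4 0;62 0 0 0 0;62 0 0 0 0;62 0 0 0 0;62 0 0 0 0;62 0 0 0 0;62 0 0 0 0;62 0 0 0 0;62 0 0 0 0;62 0 0 0 0;62 0 0 0 0;62 0 0 0 0;62 0 0 0 0;62 0 0 0 0;62 0 0 0 0;62 0 0 0 0;62 0 0 0 0;62 0 0 0 0;62 0 0 0 0"
}}

```text
t: 32.92
tcp_pos: [0.5778, 0.2549, 0.3397]
tool_rot: [0.999, 0.035, 0.0, -0.0]
force: [-0.2, 0.6, 0.5]
finger_gap: 0.73
gripper_force: 0.0
```

{"api": "send_rows", "payload": {
  "commands": "62 0 0 0 0;62 0 0 0 0;62 0 0 0 0;62 0 0 0 0;62 0 0 0 0;62 0 0 0 0;62 0 0 0 0;62 0 0 0 0;62 0 0 0 0;62 0 0 0 0;62 0 0 0 0;62 0 0 0 0;62 0 0 0 0;62 0 0 0 0;62 0 0 0 0;62 0 0 0 0;62 0 0 0 0;62 0 0 0 0;62 0 0 0 0;62 0 0 0 0"
}}

```text
t: 34.58
tcp_pos: [0.5778, 0.2549, 0.3397]
tool_rot: [0.999, 0.035, -0.0, 0.0]
force: [-0.1, -0.7, 0.6]
finger_gap: 0.729
gripper_force: 0.0
```

```bash
python3 - <<'E'
from h import *
F=[]
for i in range(12):
    s=snap('scene');F.append(cv2.cvtColor(s['pixels'],cv2.COLOR_RGB2GRAY).astype(float))
for f in F[::2]: print(np.round(cv2.phaseCorrelate(F[0][140:192,298:342],f[140:192,298:342])[0],3))
print(readout.sense()['t'])
G0=np.mean(F,0).astype(np.float32);G=np.hypot(cv2.Sobel(G0,5,1,0),cv2.Sobel(G0,5,0,1))
u=np.linspace(0,2*np.pi,60)
def score(th,dx,dz,dy):
    L=circ([0,0],.008,.05)
    P=(Rotation.from_euler('z',.07)*Rotation.from_euler('y',th)).apply(L)+[.578+dx,.255+dy,.1255+dz]
    q=proj(s,P).astype(np.float32);return cv2.remap(G,q[None,:,0],q[None,:,1],1).mean()
for th in np.linspace(-.25,.25,11): print(round(th,2),max(score(th,dx,dz,dy) for dx in np.linspace(-.006,.006,7) for dz in(-.004,-.002,0,.002,.004) for dy in(-.002,0,.002)).round(1))
# same test on the standing basket at the start (must be 0)
E
```

```text
[0.5 0. ]
[0.495 0.   ]
[ 0.47  -0.018]
[ 0.425 -0.007]
[0.465 0.012]
[0.427 0.011]
35.1833
-0.25 113.2
-0.2 122.1
-0.15 128.9
-0.1 140.7
-0.05 158.9
0.0 169.7
0.05 171.5
0.1 177.2
0.15 175.1
0.2 162.3
0.25 148.5
```

{"api": "send_rows", "payload": {
  "commands": "62 0 0 0 0;62 0 0 0 0;62 0 0 0 0;62 0 0 0 0;62 0 0 0 0;62 0 0 0 0;62 0 0 0 0;62 0 0 0 0;62 0 0 0 0;62 0 0 0 0;62 0 0 0 0;62 0 0 0 0;62 0 0 0 0;62 0 0 0 0;62 0 0 0 0;62 0 0 0 0;62 0 0 0 0;62 0 0 0 0;62 0 0 0 0;62 0 0 0 0"
}}

```text
t: 36.85
tcp_pos: [0.5778, 0.2549, 0.3397]
tool_rot: [0.999, 0.035, -0.0, 0.0]
force: [-0.1, 0.3, 0.0]
finger_gap: 0.726
gripper_force: 0.0
```

```bash
python3 - <<'E'
from h import *
F=[]
for i in range(20):
    s=snap('scene');F.append(cv2.cvtColor(s['pixels'],cv2.COLOR_RGB2GRAY).astype(float))
print([round(cv2.phaseCorrelate(F[0][140:192,298:342],f[140:192,298:342])[0][0],2) for f in F[::2]])
def run(G0,c,z):
    G=np.hypot(cv2.Sobel(G0,5,1,0),cv2.Sobel(G0,5,0,1))
    def score(p):
        tx,ty,dx,dy,dz,r=p
        P=(Rotation.from_euler('z',.07)*Rotation.from_euler('yx',[tx,ty])).apply(circ([0,0],.008,r))+[c[0]+dx,c[1]+dy,z+dz]
        q=proj(s,P).astype(np.float32);return cv2.remap(G,q[None,:,0],q[None,:,1],1).mean()
    out=[]
    for th in np.linspace(-.2,.2,9): out.append((round(th,2),round(float(max(score((th,0,dx,dy,dz,r)) for dx in np.linspace(-.006,.006,5) for dy in np.linspace(-.006,.006,5) for dz in (-.003,0,.003) for r in(.0485,.05,.0515))),1)))
    print(out)
run(np.mean(F,0).astype(np.float32),[.578,.255],.1255)
run(cv2.imread('pics/s1.png',0).astype(np.float32),[.576,-.1995],.062)
E
```

```text
[0.5, 0.55, 0.52, 0.54, 0.53, 0.47, 0.47, 0.5, 0.5, 0.49]
[(np.float64(-0.2), 122.9), (np.float64(-0.15), 131.7), (np.float64(-0.1), 142.0), (np.float64(-0.05), 164.3), (np.float64(0.0), 177.1), (np.float64(0.05), 179.0), (np.float64(0.1), 178.6), (np.float64(0.15), 175.8), (np.float64(0.2), 164.8)]
[(np.float64(-0.2), 188.5), (np.float64(-0.15), 207.2), (np.float64(-0.1), 208.3), (np.float64(-0.05), 212.7), (np.float64(0.0), 211.7), (np.float64(0.05), 215.4), (np.float64(0.1), 223.2), (np.float64(0.15), 212.8), (np.float64(0.2), 204.8)]
```

The basket is still: the image shift is only noise of about 0.03 px. The tilt check gives the same reading as the basket standing level at the start, so it hangs level within what this check can resolve. Handing in.

```bash
python3 -c "
from station import sign_off
print(sign_off())"
```

```text
the job is handed in; nothing more can be done
None
```

The basket hangs from the red-tipped hook by its bail loop, level as far as the cameras can tell and still, and I handed the job in after about 38 s; the one flaw was that the basket slid about 11 mm along the bench while I swung the bail up.

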